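Make room in the divided tote and stow the long heat sink

ROBOT

A 6-joint arm with a two-finger parallel gripper is mounted at the origin on the work surface. World frame = base frame: x ahead of the robot, y to its left, z up, the work surface at z = 0. Lengths are in m, angles in rad, forces in N, time in s.
With the tool pointing down it reaches from about 0.375 to 0.975 m from the base axis. Payload 3.8 kg.
Tool frame: the origin (TCP) lies midway between the tips of the shut fingers; the grasp point (between the pads) lies 19 mm behind it; z points along the fingers, y is the direction in which the jaws open and shut (so a half turn about z gives the same grasp; the last joint's range is limited). The gripper opens to 85 mm and grips with 20 to 120 N. Pads are 22 mm wide; open, the fingers measure 114 mm over their backs; the gripper's body (76 mm by 85 mm) begins 54 mm behind the grasp point. The pads swing forward as they close: fully open they stand 13 mm farther back than shut.
Start: joints at [-1.245, 0.264, 1.604, -0, 1.274, -0.037], TCP at [0.24, -0.631, 0.231] pointing down, gripper open.
Joint ranges: [-2.63, 2.63], [-0.94, 2.18], [0.31, 2.57], [-1.31, 4.45], [0, 2.66], [-2.55, 2.55]. Speed limits (rad/s): [2.57, 2.57, 3.14, 3.14, 3.14, 3.14].

INTERFACE

Orientations are given as a rotation vector (axis times angle).
In Python, from workcell import bot gives the robot as it stands. The module is installed in compiled form; this text tells all that it offers.
- The arm moves only by the tool play_rows, never from a script. Its argument "series" is a list of rows, each an object with "translation": the shift along the tool's x, y, z in m, a list of three; "spin": the turn about the tool's z in units of 5 degrees (1.0 is 5 degrees). In form: [{"translation": [dx, dy, dz], "spin": spin}, ...]. A call has 1 to 5 rows; each row shifts and turns the commanded pose from where the row before left it, along the tool's axes as they then stand; what a row does not reach is not made up. A row lasts 1/10 s, in which the tool goes at most 50 mm and 8.59 degrees, less where a joint would pass 70% of its speed; a pose out of reach is approached as far as the arm can. A call is refused whole if a number of a shift passes 0.05 or a number of a turn 1, either way. A call with a gripper value outside its range is refused whole. "jaw" is the gripper's target within -1 to 1 (fully open at 1, half-way at 0, shut at -1), set as the call begins (left out, the last holds). The fingers move at their own pace and stop on an object; "force" is the grip in N (left out, the last holds). Time passes only in rows, so rows that do not move let the fingers close. It gives the time, the measured TCP pose, the force and the opening at its end, in the units of the state.
- bot.read_state(): the state, without advancing time (a new reading comes with each control period).
- bot.read_camera(name): name is "scene" or "top" or "wrist"; returns the picture (420x560x3 uint8, blue, green, red); there is no depth.
- bot.get_calibration(name): a dict with "fov_y" (degrees; the focal length in pixels is half the picture's height over the tangent of half this angle, whatever the lens; pixels are square), "cx", "cy" (the principal point, pixels), "k1" (the pictures are not rectified: a ray, as slopes to the right and down, at radius r is drawn at 1 + k1 r^2 times it, then the intrinsics apply), "R" (3x3) and "t" (3): a world point X has camera coordinates R X + t. Camera axes: x right, y down, z forward; pixel columns grow to the right and rows downward; lengths in m; the calibration is good to about 2 mm. A picture is of the moment at which its call begins: read the wrist's pose just before it. get_calibration takes no time and is no camera call; for the wrist camera it gives the pose at the moment of the call.
- bot.finish_job(): hands the job in, once; it reports no verdict.
The state is a dict: "time": time; "q": joint angles; "joint_vel": joint speeds; "joint_torque": joint torques, N m; "tool_pos": TCP position; "tcp_rot": TCP orientation; "wrist_force": force on the tool from outside, world axes, zero at the start; "torque": the same for the moment, N m; "width": opening from 0.0 (shut) to 1.0 (fully open).
Only numpy, scipy, OpenCV 4.12 (cv2) and the standard library are available. Lean on these libraries where they do the work, as an engineer would, in place of code of your own. Each camera call takes 0.05 s, during which the arm holds its last target. There are 200 camera calls.

TASK

Slide the tote's orange divider towards the transformer until the empty compartment is long enough for the long bare-aluminium heat sink, leaving the transformer standing where it is. Then lay that heat sink in the enlarged compartment, flat on the floor with its fins up and lengthwise along the tote; set it down, do not drop it.

Things in the scene. Friction and masses are not known exactly. Their poses are not given: they have to be found in the camera images.
- tote: open blue tote, grey floor, fixed to the bench: 120 mm wide (its x), 300 mm long (its y), walls 5 mm thick, 45 mm high. Origin: centre of its underside; z up. Inside x = -55 to 55, y = -145 to 145 mm, floor 5 mm above the origin. A divider across it makes two compartments: the transformer stands in the one at the -y end; the one at the +y end is empty, at first 65 to 125 mm long.
- divider_tab (a point): centre of the orange divider's grip tab, at x = 0 of the tote, 70 mm above its underside; axes as the tote's. Tab: 12 mm thick along y, 50 mm along x, from 48 to 84 mm above the underside. Panel below: 6 mm thick (8 mm at the rim), full width. Slides only along the tote's y, -120 to 120 mm, with 2 N of friction and light drag; stays where left; pinch the tab or push it.
- transformer: small mains transformer, dark steel core, copper winding with a yellow band, 52 mm (its x) by 48 mm (its y) by 40 mm high, about 0.35 kg, standing loose on the tote floor 3 to 15 mm from the -y end wall. Origin: centre of its underside; z up.
- heatsink_mid (a point): centre, half-way up, of the long heat sink: bare aluminium bar with fins on top, 160 mm long (its x), 36 mm wide (its y), 40 mm high (its z, up), flat parallel sides, 0.2 to 0.4 kg, loose on the bench, fins up. Not wanted: a black heat sink of the same section, only 90 mm long, lying near it, a red screwdriver and a black handheld meter.
Not all that is in view belongs to the job. Of the things that look like the part that bears heatsink_mid, the largest one is meant.

How it is judged:
On the way, in this order (a step that is already met when the one before it is completed fails the run):
1. the divider is slid towards the transformer, so that the empty compartment is at least 158 mm long (y of divider_tab in the frame of tote below -0.016 m), for 0.2 s.
2. the long heat sink lies flat in the enlarged compartment (z of heatsink_mid in the frame of tote between 0.012 and 0.035 m and x of heatsink_mid in the frame of tote between -0.04 and 0.04 m and y of heatsink_mid in the frame of tote between -0.03 and 0.075 m and angle between the x axis of heatsink_mid and the y axis of tote, either way round below 0.175 rad and angle between heatsink_mid's own z axis and vertical below 0.175 rad), for 0.2 s.
At the end, for the whole second after the job is handed in: the divider has left the +y compartment at least 158 mm long; the long heat sink lies at rest in it on the tote's floor, fins up and flat within 10 degrees, lengthwise within 10 degrees; the transformer stands upright within 20 mm of where it was (all of step 2 and y of divider_tab in the frame of tote below -0.016 m and distance of transformer from where it was at the start of the episode below 0.02 m and angle between transformer's own z axis and vertical below 0.175 rad and linear speed of heatsink below 0.02 m/s); the robot touches nothing.
It fails at once if the transformer is shoved or lifted more than 20 mm from its place (distance of transformer from where it was at the start of the episode above 0.02 m).
It fails at once if the heat sink is dropped or thrown (moving faster than 0.75 m/s, a fall of about 30 mm, with no finger on it) (contact force between the fingers and heatsink below 0.05 N and linear speed of heatsink above 0.75 m/s).
It also fails if it takes over 48 s, if anything falls off the work surface, if the arm or the gripper's body presses on something with over 40 N, if the wrist force passes 120 N, or if a joint passes its speed limit or range.

## Working session

There is one attempt and no reset: what is moved stays moved. The work goes in short steps, Python scripts to look and compute and a tool call to move; the robot and the scene stay as the last step left them, time stands still between calls to the robot, and variables do not carry over. Pictures are saved under pics/ and viewed, about 8 in all and at most 12, crops included, and the job is handed in when it is done.

Besides the shell and the picture viewer there is one more tool, called after "Request:" by a JSON object that holds its "fn" and its "kwargs", one argument or row to a line. play_rows: Moves the arm, as the interface text tells. Its arguments: {"type":"object","properties":{"series":{"type":"array","items":{"type":"object","properties":{"translation":{"type":"array","items":{"type":"number"}},"spin":{"type":"number"}}}},"jaw":{"type":"number"},"force":{"type":"number"}},"required":["series"]}

```bash
mkdir -p pics; cat > h.py <<'E'
from workcell import bot
import numpy as np, cv2
def ray(c,u,v):
    f=210/np.tan(np.radians(c["fov_y"])/2)
    K=np.array([[f,0,c["cx"]],[0,f,c["cy"]],[0,0,1]])
    p=cv2.undistortPoints(np.array([[[u,v]]],float),K,np.array([c["k1"],0,0,0.]))[0,0]
    R=np.array(c["R"]);return -R.T@np.array(c["t"]),R.T@np.array([p[0],p[1],1])
def onz(c,u,v,z):
    o,d=ray(c,u,v);return o+d*(z-o[2])/d[2]
E
python3 - <<'E'
from h import *
s=bot.read_state();print(s)
for n in("top","scene"):
    c=bot.get_calibration(n);print(n,c);cv2.imwrite(f"pics/{n}0.png",bot.read_camera(n))
E
```

```text
{'time': 0.0, 'q': array([-1.24491020e+00,  2.64719979e-01,  1.60537732e+00, -8.17082387e-06,
        1.27367611e+00, -3.68786064e-02]), 'joint_vel': array([ 0.00104429, -0.00041161,  0.00138644, -0.00045493,  0.00095168,
        0.00198172]), 'joint_torque': array([-8.51816844e-05, -5.15118599e+01, -3.67314684e+01, -2.92729128e-04,
        1.27630393e-02, -1.47911123e-05]), 'tool_pos': array([ 0.23930814, -0.63038095,  0.22998257]), 'tcp_rot': array([-3.08793344e+00, -5.66324739e-01,  5.05072256e-04]), 'wrist_force': array([ 0.63867727, -0.04965664, -0.12864666]), 'torque': array([ 0.05002829,  0.01746079, -0.02548735]), 'width': 1.0003044614005647}
top {'fov_y': 57.46844069181064, 'cx': 277.56950860211606, 'cy': 205.43260197968428, 'k1': -0.026798513088563968, 'R': array([[ 1.76867161e-02, -9.99841022e-01,  2.26082745e-03],
       [-9.83267690e-01, -1.78034824e-02, -1.81294472e-01],
       [ 1.81305901e-01,  9.83505269e-04, -9.83426257e-01]]), 't': array([0.04411752, 0.48738135, 0.78468408])}
scene {'fov_y': 47.523276107116274, 'cx': 277.3404940872488, 'cy': 208.39253780727233, 'k1': 0.053359260632371744, 'R': array([[ 0.53878895,  0.84219524,  0.02033849],
       [ 0.51120407, -0.30765947, -0.80250611],
       [-0.66960949,  0.44277854, -0.59629715]]), 't': array([-0.27647046, -0.15428096,  1.34308658])}
```

View pics/top0.png

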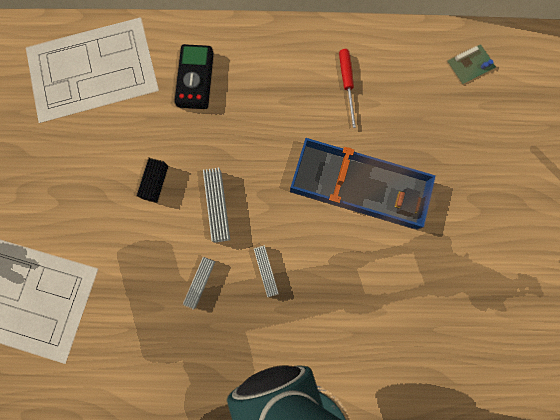

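View pics/scene0.png

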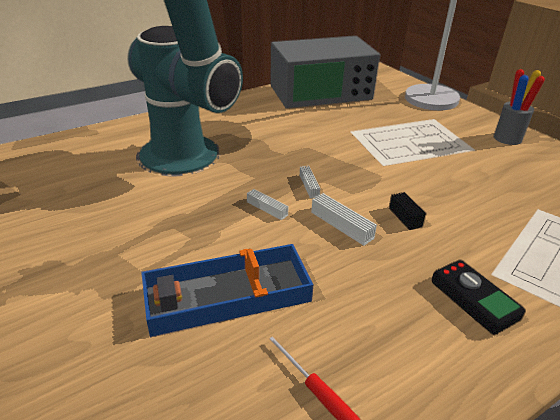

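The top view shows the tote with rim corners near (305,139), (435,175), (421,228) and (291,193). Its divider is at (343,175) and the transformer at (407,200), so +y points left. The long heat sink is at (215,205), with two shorter decoys below it. The scene view agrees.

```bash
python3 - <<'E'
from h import *
im=cv2.imread("pics/top0.png");c=bot.get_calibration("top")
hsv=cv2.cvtColor(im,cv2.COLOR_BGR2HSV)
def big(m,roi):
    k=np.zeros_like(m);x0,y0,x1,y1=roi;k[y0:y1,x0:x1]=m[y0:y1,x0:x1]
    k=cv2.morphologyEx(k,cv2.MORPH_CLOSE,np.ones((5,5)))
    cs,_=cv2.findContours(k,cv2.RETR_EXTERNAL,cv2.CHAIN_APPROX_NONE);return max(cs,key=cv2.contourArea)
def rect(cn,z):
    P=np.array([onz(c,*p[0],z)[:2] for p in cn])*1000
    r=cv2.minAreaRect(P.astype(np.float32));b=cv2.boxPoints(r);
    e=b[1]-b[0] if np.linalg.norm(b[1]-b[0])>np.linalg.norm(b[2]-b[1]) else b[2]-b[1]
    print(np.round(r[0],1),np.round(r[1],1),"long axis deg",np.degrees(np.arctan2(e[1],e[0])))
blue=cv2.inRange(hsv,(100,120,40),(130,255,255));rect(big(blue,(270,120,450,245)),.045)
hs=cv2.inRange(hsv,(0,0,90),(180,50,255));cn=big(hs,(190,155,240,250));rect(cn,.04)
print(cv2.boundingRect(cn))
org=cv2.inRange(hsv,(5,170,100),(18,255,255));cn=big(org,(320,140,365,210));print(cv2.boundingRect(cn));rect(cn,.084)
cv2.imwrite("pics/z.png",cv2.resize(im[120:260,140:450],None,fx=2.5,fy=2.5,interpolation=cv2.INTER_CUBIC))
E
```

```text
[568.2 -33.6] [ 93.3 128.7] long axis deg -15.935334
[488.1 187.4] [163.4  39.5] long axis deg 9.7834835
(203, 168, 27, 74)
(329, 147, 25, 56)
[549.1 -80. ] [ 22.6 121.4] long axis deg -15.961035
```

View pics/z.png

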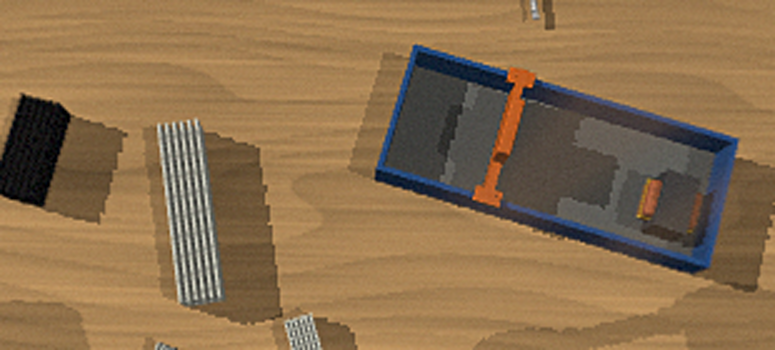

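The zoom puts the rim corners at (414,45), (738,139), (706,272) and (376,181). The divider ends at the rim are (521,76) and (487,195), and the transformer is near (672,207).

```bash
python3 - <<'E'
from h import *
c=bot.get_calibration("top");w=lambda x,y,z:onz(c,x/2.5+139.7,y/2.5+119.7,z)*1000
print("cam",-np.array(c["R"]).T@c["t"])
P=[w(*p,45)if 0 else w(*p,.045) for p in((414,45),(738,139),(706,270),(376,181))];print(np.round(P,0))
A,B,C,D=[p[:2] for p in P];y=(A+D-B-C);L=np.linalg.norm(y)/2;y/=np.linalg.norm(y)
x=np.array([y[1],-y[0]]);o=(A+B+C+D)/4
print("len",L,"wid",(A+B-C-D)@x/2,"o",o,"ydir",y,np.degrees(np.arctan2(y[1],y[0])))
for n,p,z in(("div",(521,77),.048),("div",(487,197),.048),("tr",(672,207),.04)):
  q=w(*p,z)[:2]-o;print(n,q@x,q@y)
E
```

```text
cam [0.33617819 0.05201586 0.85993873]
[[ 642.   -7.   45.]
 [ 560. -293.   45.]
 [ 443. -259.   45.]
 [ 516.   26.   45.]]
len 296.0908684442132 wid 125.69979686367297 o [ 540.46989751 -133.14693652] ydir [0.26082318 0.96538659] 74.88108777314163
div 61.35173023441136 49.44421746072995
div -52.26571466564316 51.1619065415147
tr -13.796627907789631 -107.71762551946017
```

```bash
cat > plan.py <<'E'
import sys
from h import *
from scipy.spatial.transform import Rotation as Rt
x,y,z,jaw=map(float,sys.argv[1:5])
s=bot.read_state();R=Rt.from_rotvec(s["tcp_rot"]).as_matrix();p=np.array(s["tool_pos"])
cur=np.degrees(np.arctan2(R[1,1],R[0,1]));d=(jaw-cur+90)%180-90
if len(sys.argv)>5: d+=float(sys.argv[5])
D=np.array([x,y,z])-p
n=int(np.ceil(max(np.abs(D).max()/.045,np.linalg.norm(D)/.048,abs(d)/5,1)))
print("t",s["time"],"jaw",cur,"turn",d,"dist",np.linalg.norm(D),"n",n,"q",np.round(s["q"],2),"w",s["width"],"F",np.round(s["wrist_force"],1))
for i in range(n):
    Ri=Rt.from_euler("z",d*i/n,degrees=True).as_matrix()@R
    print([round(float(v),3)+0 for v in Ri.T@D/n],round(-d/n/5,3))
E
python3 plan.py 0.553 -0.085 0.17 74.5
```

```text
t 0.1 jaw -69.2149926595839 turn -36.28500734041609 dist 0.6320385316694566 n 14 q [-1.24  0.26  1.61  0.    1.27 -0.04] w 1.0002085376446166 F [-0.2 -0.2 -0.5]
[0.035, -0.028, 0.004] 0.518
[0.033, -0.03, 0.004] 0.518
[0.032, -0.031, 0.004] 0.518
[0.031, -0.033, 0.004] 0.518
[0.029, -0.034, 0.004] 0.518
[0.028, -0.036, 0.004] 0.518
[0.026, -0.037, 0.004] 0.518
[0.024, -0.038, 0.004] 0.518
[0.022, -0.039, 0.004] 0.518
[0.021, -0.04, 0.004] 0.518
[0.019, -0.041, 0.004] 0.518
[0.017, -0.042, 0.004] 0.518
[0.015, -0.042, 0.004] 0.518
[0.013, -0.043, 0.004] 0.518
```

Request:
{"fn": "play_rows", "kwargs": {
  "series": [
    {"translation":[0.035,-0.028,0.004],"spin":0.52},
    {"translation":[0.033,-0.03,0.004],"spin":0.52},
    {"translation":[0.032,-0.031,0.004],"spin":0.52},
    {"translation":[0.031,-0.033,0.004],"spin":0.52},
    {"translation":[0.029,-0.034,0.004],"spin":0.52}
  ],
  "jaw": 1
}}

```text
time: 0.6
tool_pos: [0.3524, -0.4355, 0.2106]
tcp_rot: [-3.134, -0.209, 0.0]
wrist_force: [1.3, -0.0, 0.7]
width: 1.002
```

Request:
{"fn": "play_rows", "kwargs": {
  "series": [
    {"translation":[0.028,-0.036,0.004],"spin":0.52},
    {"translation":[0.026,-0.037,0.004],"spin":0.52},
    {"translation":[0.024,-0.038,0.004],"spin":0.52},
    {"translation":[0.022,-0.039,0.004],"spin":0.52},
    {"translation":[0.021,-0.04,0.004],"spin":0.52}
  ]
}}

```text
time: 1.1
tool_pos: [0.4647, -0.2398, 0.1908]
tcp_rot: [-3.138, 0.146, 0.001]
wrist_force: [0.5, -0.9, -0.4]
width: 0.999
```

Request:
{"fn": "play_rows", "kwargs": {
  "series": [
    {"translation":[0.019,-0.041,0.004],"spin":0.52},
    {"translation":[0.017,-0.042,0.004],"spin":0.52},
    {"translation":[0.015,-0.042,0.004],"spin":0.52},
    {"translation":[0.013,-0.043,0.004],"spin":0.52},
    {"translation":[0,0,0],"spin":0}
  ]
}}

```text
time: 1.6
tool_pos: [0.5557, -0.0811, 0.1743]
tcp_rot: [-3.111, 0.42, 0.001]
wrist_force: [0.3, 0.4, -0.2]
width: 1.0
```

```bash
python3 plan.py 0.553 -0.085 0.17 74.5; python3 - <<'E'
from h import *
c=bot.get_calibration("wrist");cv2.imwrite("pics/w1.png",bot.read_camera("wrist"));print(c)
np.save("w1.npy",c,allow_pickle=True)
E
```

```text
t 1.6 jaw -105.36335143759541 turn -0.1366485624046163 dist 0.006379818010799397 n 1 q [-0.19  0.09  1.91  0.    1.14  1.65] w 0.9998735470403142 F [ 0.3  0.4 -0.2]
[-0.002, 0.004, 0.004] 0.027
{'fov_y': 67.76081316240948, 'cx': 279.73647485296993, 'cy': 210.96161967567824, 'k1': 0.02392971871433778, 'R': array([[-0.26355293, -0.96464281, -0.00202412],
       [-0.91444745,  0.24916975,  0.31890483],
       [-0.3071249 ,  0.08589925, -0.94778458]]), 't': array([0.0686731 , 0.50364324, 0.50287372])}
```

View pics/w1.png

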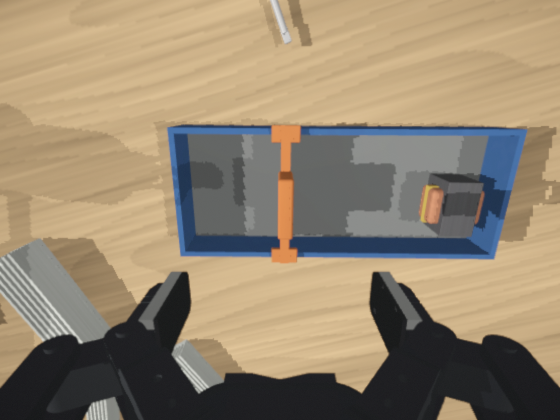

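The wrist view shows the rim corners at (170,127), (525,129), (494,258) and (182,257). The divider's rim ends are at (286,127) and (284,262), and the tab's top edge runs along column 286. The transformer's left face is at column 424.

```bash
python3 - <<'E'
from h import *
c=np.load("w1.npy",allow_pickle=True).item();w=lambda x,y,z:onz(c,x,y,z)*1000
P=[w(*p,.045) for p in((170,127),(525,129),(494,258),(182,257))];print(np.round(P,0))
A,B,C,D=[p[:2] for p in P];y=(A+D-B-C);L=np.linalg.norm(y)/2;y/=np.linalg.norm(y)
x=np.array([y[1],-y[0]]);o=(A+B+C+D)/4
print("len",L,"wid",(A+B-C-D)@x/2,"o",o,np.degrees(np.arctan2(y[1],y[0])))
for n,p,z in(("div",(286,127),.048),("div",(284,262),.048),("tab",(286,174),.084),("tab",(286,238),.084),("trL",(428,215),.02),("trR",(482,215),.04)):
  q=w(*p,z)[:2]-o;print(n,w(*p,z),q@x,q@y)
E
```

```text
[[ 641.   -9.   45.]
 [ 561. -292.   45.]
 [ 446. -262.   45.]
 [ 525.   25.   45.]]
len 296.07748798480526 wid 119.70902000000287 o [ 543.20180395 -134.58333426] 74.463129838894
div [ 615.63016732 -102.48708029   48.        ] 61.18445475546748 50.3239489344646
div [495.45114939 -68.50174186  48.        ] -63.70627480403443 50.8764426382502
tab [584.96003407 -93.69361066  84.        ] 29.279655896324343 50.580836592817356
tab [534.35475485 -80.21500495  84.        ] -23.08677765751296 50.01186066114094
trL [ 494.17346819 -217.11717346   20.        ] -25.129372291456356 -92.65056377773533
trR [ 490.61395224 -256.94207904   40.        ] -17.89138104055492 -131.9736453053496
```

```bash
python3 plan.py 0.557 -0.086 0.057 74.5
```

```text
t 1.65 jaw -105.34568544240224 turn -0.154314557597786 dist 0.11744281124606346 n 3 q [-0.19  0.09  1.91  0.    1.14  1.65] w 0.9994166324991937 F [ 0.3  0.1 -0.9]
[0.001, 0.001, 0.039] 0.01
[0.001, 0.001, 0.039] 0.01
[0.001, 0.001, 0.039] 0.01
```

Request:
{"fn": "play_rows", "kwargs": {
  "series": [
    {"translation":[0.001,0.001,0.039],"spin":0},
    {"translation":[0.001,0.001,0.039],"spin":0},
    {"translation":[0.001,0.001,0.039],"spin":0},
    {"translation":[0,0,0],"spin":0}
  ]
}}

```text
time: 2.05
tool_pos: [0.5501, -0.0895, 0.0522]
tcp_rot: [-3.112, 0.428, 0.02]
wrist_force: [-2.0, 0.1, -0.1]
width: 1.002
```

Request:
{"fn": "play_rows", "kwargs": {
  "series": [
    {"translation":[0,0,0],"spin":0},
    {"translation":[0,0,0],"spin":0},
    {"translation":[0,0,0],"spin":0},
    {"translation":[0,0,0],"spin":0},
    {"translation":[0,0,0],"spin":0}
  ],
  "jaw": -1,
  "force": 30
}}

```text
time: 2.55
tool_pos: [0.5577, -0.0894, 0.0599]
tcp_rot: [-3.112, 0.427, -0.005]
wrist_force: [1.4, 3.0, 1.8]
width: 0.149
```

Request:
{"fn": "play_rows", "kwargs": {
  "series": [
    {"translation":[0,0,0],"spin":0},
    {"translation":[0,0,0],"spin":0}
  ]
}}

```text
time: 2.75
tool_pos: [0.5577, -0.0894, 0.0599]
tcp_rot: [-3.112, 0.427, -0.004]
wrist_force: [-1.2, 1.9, 5.8]
width: 0.133
```

Request:
{"fn": "play_rows", "kwargs": {
  "series": [
    {"translation":[0,0.012,0],"spin":0},
    {"translation":[0,0.02,0],"spin":0},
    {"translation":[0,0.02,0],"spin":0},
    {"translation":[0,0.02,0],"spin":0},
    {"translation":[0,0.014,0],"spin":0}
  ]
}}

```text
time: 3.25
tool_pos: [0.534, -0.1727, 0.0599]
tcp_rot: [-3.112, 0.428, -0.003]
wrist_force: [-0.9, 4.0, 7.8]
width: 0.133
```

Request:
{"fn": "play_rows", "kwargs": {
  "series": [
    {"translation":[0,0,0],"spin":0},
    {"translation":[0,0,0],"spin":0}
  ]
}}

```text
time: 3.45
tool_pos: [0.5338, -0.1736, 0.0599]
tcp_rot: [3.111, -0.428, 0.002]
wrist_force: [-2.3, -1.2, 6.9]
width: 0.131
```

Request:
{"fn": "play_rows", "kwargs": {
  "series": [
    {"translation":[0,0,0],"spin":0},
    {"translation":[0,0,0],"spin":0},
    {"translation":[0,0,0],"spin":0},
    {"translation":[0,0,0],"spin":0}
  ],
  "jaw": 1
}}

```text
time: 3.85
tool_pos: [0.5331, -0.172, 0.0579]
tcp_rot: [-3.112, 0.426, 0.001]
wrist_force: [0.2, 0.5, -0.8]
width: 0.81
```

```bash
python3 plan.py 0.488 0.187 0.19 99.8; python3 - <<'E'
from h import *
s=bot.read_state();d=np.array(s["tool_pos"])[:2]-[.5432,-.1346];print("tab y",d@[.268,.9634],d@[.9634,-.268])
E
```

```text
t 3.85 jaw -105.5933348863796 turn 25.39333488637959 dist 0.3851367270374719 n 9 q [-0.36  0.22  2.01  0.    0.92  1.49] w 0.8103168432727056 F [ 0.2  0.5 -0.8]
[-0.016, -0.037, -0.015] -0.564
[-0.014, -0.038, -0.015] -0.564
[-0.012, -0.038, -0.015] -0.564
[-0.01, -0.039, -0.015] -0.564
[-0.008, -0.039, -0.015] -0.564
[-0.006, -0.04, -0.015] -0.564
[-0.004, -0.04, -0.015] -0.564
[-0.002, -0.04, -0.015] -0.564
[0.0, -0.04, -0.015] -0.564
tab y -0.038711739588128125 0.00024026805334911665
```

Request:
{"fn": "play_rows", "kwargs": {
  "series": [
    {"translation":[0,0,-0.03],"spin":0},
    {"translation":[0,0,-0.05],"spin":0},
    {"translation":[0,0,-0.05],"spin":0},
    {"translation":[-0.016,-0.037,0],"spin":-0.56},
    {"translation":[-0.014,-0.038,0],"spin":-0.56}
  ]
}}

```text
time: 4.35
tool_pos: [0.5244, -0.0924, 0.1912]
tcp_rot: [3.129, -0.275, 0.009]
wrist_force: [1.4, -0.3, -0.6]
width: 1.002
```

Request:
{"fn": "play_rows", "kwargs": {
  "series": [
    {"translation":[-0.012,-0.038,0],"spin":-0.56},
    {"translation":[-0.01,-0.039,0],"spin":-0.56},
    {"translation":[-0.008,-0.039,0],"spin":-0.56},
    {"translation":[-0.006,-0.04,0],"spin":-0.56},
    {"translation":[-0.004,-0.04,0],"spin":-0.56}
  ]
}}

```text
time: 4.85
tool_pos: [0.4971, 0.1085, 0.1882]
tcp_rot: [3.14, 0.113, 0.0]
wrist_force: [0.8, -0.1, 0.2]
width: 0.999
```

Request:
{"fn": "play_rows", "kwargs": {
  "series": [
    {"translation":[-0.002,-0.04,0],"spin":-0.56},
    {"translation":[0,-0.04,0],"spin":-0.56},
    {"translation":[0,0,0],"spin":0}
  ]
}}

```text
time: 5.15
tool_pos: [0.4874, 0.1905, 0.1882]
tcp_rot: [-3.128, -0.271, 0.0]
wrist_force: [0.7, -0.1, -0.1]
width: 1.001
```

```bash
python3 plan.py 0.488 0.187 0.19 99.8; python3 - <<'E'
from h import *
c=bot.get_calibration("wrist");im=bot.read_camera("wrist");cv2.imwrite("pics/w2.png",im);np.save("w2.npy",c,allow_pickle=True)
im2=bot.read_camera("top");cv2.imwrite("pics/t2.png",np.vstack([im,im2])[:,:])
t=np.zeros((420,800,3),np.uint8);t[:300,:400]=cv2.resize(im,(400,300));t[:300,400:]=cv2.resize(im2,(400,300));cv2.imwrite("pics/w2.png",im);cv2.imwrite("pics/tt2.png",im2)
E
```

```text
t 5.15 jaw -80.08494768856535 turn -0.11505231143462424 dist 0.003993583092794172 n 1 q [0.32 0.01 1.97 0.   1.16 1.72] w 1.0006523578522757 F [ 0.7 -0.1 -0.1]
[0.0, 0.004, -0.002] 0.023
```

View pics/w2.png

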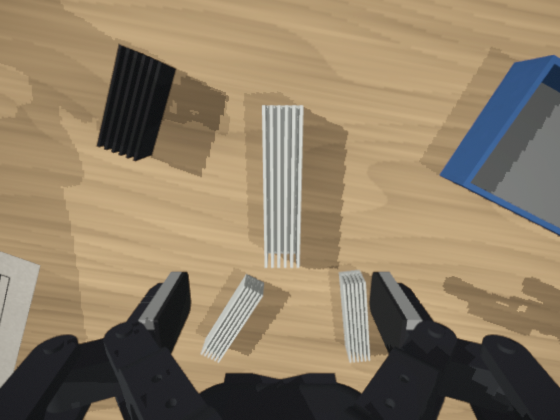

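View pics/tt2.png

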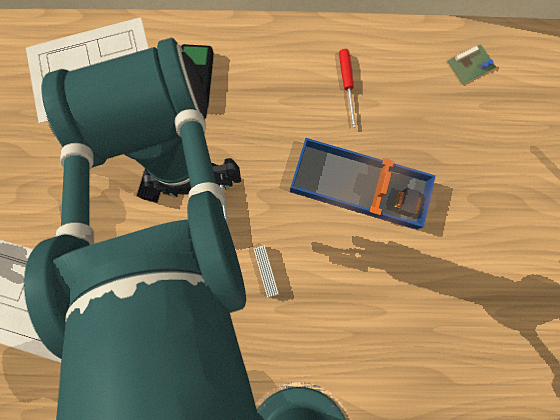

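The divider is now at about (383,188) in the top view, with the transformer still at (405,200). In the wrist view, the heat sink's top face has corners (263,106), (303,106), (300,267) and (265,267).

```bash
python3 - <<'E'
from h import *
c=np.load("w2.npy",allow_pickle=True).item()
A,B,C,D=[onz(c,*p,.04)[:2] for p in((263,106),(303,106),(300,267),(265,267))]
l=(A+B-C-D)/2;print((A+B+C+D)/4,np.linalg.norm(l),np.linalg.norm(A-B),np.linalg.norm(D-C),np.degrees(np.arctan2(l[1],l[0])))
E
```

```text
[0.48851584 0.18893279] 0.15859183183102 0.03509346392775607 0.036401160102279416 10.004768922305281
```

```bash
python3 plan.py 0.4885 0.189 0.012 100
```

```text
t 5.25 jaw -80.27666125160201 turn 0.2766612516020359 dist 0.17602348221373804 n 4 q [ 0.32  0.01  1.98 -0.    1.16  1.72] w 1.001459617249235 F [-0.6 -0.9 -0.8]
[0.0, 0.0, 0.044] -0.014
[0.0, 0.0, 0.044] -0.014
[0.0, 0.0, 0.044] -0.014
[0.0, 0.0, 0.044] -0.014
```

Request:
{"fn": "play_rows", "kwargs": {
  "series": [
    {"translation":[0,0,0.05],"spin":0},
    {"translation":[0,0,0.05],"spin":0},
    {"translation":[0,0,0.04],"spin":0},
    {"translation":[0,0,0.026],"spin":0},
    {"translation":[0,0,0.01],"spin":0}
  ]
}}

```text
time: 5.75
tool_pos: [0.4855, 0.1839, 0.0088]
tcp_rot: [3.129, 0.259, -0.01]
wrist_force: [-1.0, 0.6, -0.2]
width: 0.997
```

Request:
{"fn": "play_rows", "kwargs": {
  "series": [
    {"translation":[0,0,0],"spin":0},
    {"translation":[0,0,0],"spin":0},
    {"translation":[0,0,0],"spin":0},
    {"translation":[0,0,0],"spin":0},
    {"translation":[0,0,0],"spin":0}
  ],
  "jaw": -1,
  "force": 70
}}

```text
time: 6.25
tool_pos: [0.4905, 0.1871, 0.0147]
tcp_rot: [-3.13, -0.263, -0.007]
wrist_force: [0.3, -1.1, 6.7]
width: 0.406
```

Request:
{"fn": "play_rows", "kwargs": {
  "series": [
    {"translation":[0,0,0],"spin":0},
    {"translation":[0,0,0],"spin":0},
    {"translation":[0,0,0],"spin":0}
  ]
}}

```text
time: 6.55
tool_pos: [0.4905, 0.1871, 0.0147]
tcp_rot: [-3.13, -0.263, -0.007]
wrist_force: [-0.6, -0.6, 6.4]
width: 0.409
```

Request:
{"fn": "play_rows", "kwargs": {
  "series": [
    {"translation":[0,0,-0.01],"spin":0},
    {"translation":[0,0,-0.025],"spin":0},
    {"translation":[0,0,-0.04],"spin":0},
    {"translation":[0,0,-0.04],"spin":0},
    {"translation":[0,0,-0.025],"spin":0}
  ]
}}

```text
time: 7.05
tool_pos: [0.4892, 0.1867, 0.1561]
tcp_rot: [-3.13, -0.263, -0.006]
wrist_force: [0.7, 1.3, -1.8]
width: 0.405
```

```bash
python3 plan.py 0.558 -0.0815 0.152 -15.5; python3 - <<'E'
from h import *
c=bot.get_calibration("wrist");im=bot.read_camera("wrist");cv2.imwrite("pics/w3.png",im);np.save("w3.npy",c,allow_pickle=True)
E
```

```text
t 7.05 jaw -80.40067548207718 turn 64.90067548207719 dist 0.27694207112173197 n 13 q [ 0.32  0.04  2.01 -0.    1.09  1.72] w 0.40529897371455215 F [ 0.7  1.3 -1.8]
[0.002, 0.021, 0.0] -0.998
[0.0, 0.021, 0.0] -0.998
[-0.002, 0.021, 0.0] -0.998
[-0.004, 0.021, 0.0] -0.998
[-0.006, 0.021, 0.0] -0.998
[-0.007, 0.02, 0.0] -0.998
[-0.009, 0.019, 0.0] -0.998
[-0.011, 0.018, 0.0] -0.998
[-0.012, 0.017, 0.0] -0.998
[-0.014, 0.016, 0.0] -0.998
[-0.015, 0.015, 0.0] -0.998
[-0.016, 0.014, 0.0] -0.998
[-0.017, 0.012, 0.0] -0.998
```

View pics/w3.png

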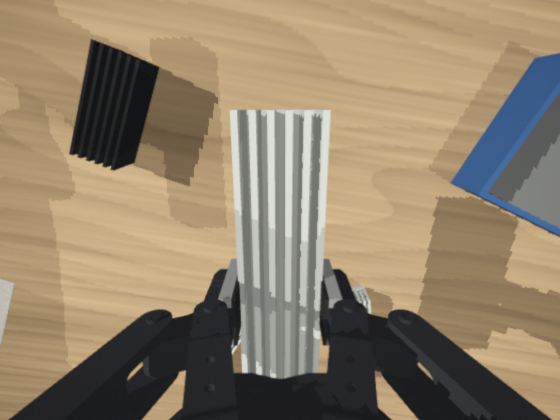

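The bar is held level between the pads, with its far end at about (280,110). I'll carry it over the tote.

Request:
{"fn": "play_rows", "kwargs": {
  "series": [
    {"translation":[0.002,0.021,0],"spin":-1},
    {"translation":[0,0.021,0],"spin":-1},
    {"translation":[-0.002,0.021,0],"spin":-1},
    {"translation":[-0.004,0.021,0],"spin":-1},
    {"translation":[-0.006,0.021,0],"spin":-1}
  ]
}}

```text
time: 7.6
tool_pos: [0.5136, 0.0824, 0.1519]
tcp_rot: [-2.998, -0.94, 0.002]
wrist_force: [0.5, -0.1, -2.5]
width: 0.412
```

Request:
{"fn": "play_rows", "kwargs": {
  "series": [
    {"translation":[-0.007,0.02,0],"spin":-1},
    {"translation":[-0.009,0.019,0],"spin":-1},
    {"translation":[-0.011,0.018,0],"spin":-1},
    {"translation":[-0.012,0.017,0],"spin":-1},
    {"translation":[-0.014,0.016,0],"spin":-1}
  ]
}}

```text
time: 8.1
tool_pos: [0.5393, -0.0197, 0.1518]
tcp_rot: [-2.723, -1.566, 0.002]
wrist_force: [-0.2, 0.1, -1.8]
width: 0.408
```

Request:
{"fn": "play_rows", "kwargs": {
  "series": [
    {"translation":[-0.015,0.015,0],"spin":-1},
    {"translation":[-0.016,0.014,0],"spin":-1},
    {"translation":[-0.017,0.012,0],"spin":-1},
    {"translation":[0,0,0],"spin":0},
    {"translation":[0,0,0],"spin":0}
  ]
}}

```text
time: 8.6
tool_pos: [0.5557, -0.08, 0.1518]
tcp_rot: [-2.5, -1.899, 0.001]
wrist_force: [-0.0, 0.1, -1.7]
width: 0.409
```

```bash
python3 plan.py 0.5585 -0.0797 0.09 -15.5; python3 - <<'E'
from h import *
c=bot.get_calibration("wrist");im=bot.read_camera("wrist");np.save("w4.npy",c,allow_pickle=True);cv2.imwrite("pics/w4.png",im)
E
```

```text
t 8.6 jaw -15.555643330086266 turn 0.055643330086269316 dist 0.061830012521718096 n 2 q [-0.19  0.12  1.93  0.    1.1   0.08] w 0.40851626160942267 F [-0.   0.1 -1.7]
[0.0, 0.001, 0.031] -0.006
[0.0, 0.001, 0.031] -0.006
```

View pics/w4.png

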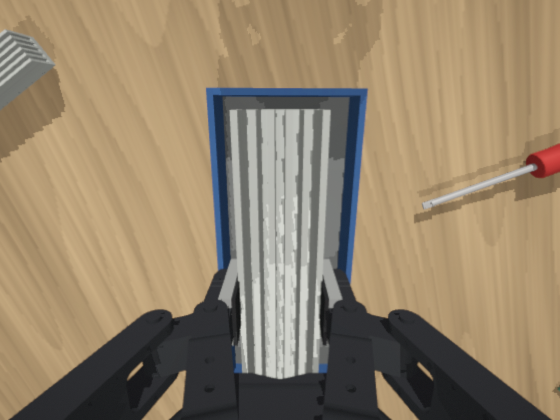

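The bar is lined up with the tote. Its far end spans (230,110) to (331,110), and the rim's end corners are (207,89) and (367,89).

```bash
python3 - <<'E'
from h import *
c=np.load("w4.npy",allow_pickle=True).item();yd=np.array([.268,.9634]);xd=np.array([.9634,-.268]);o=np.array([.5432,-.1346])
for p,z in(((207,89),.045),((367,89),.045),((230,110),.177),((331,110),.177)):
  q=onz(c,*p,z)[:2]-o;print(p,q@xd*1000,q@yd*1000)
E
```

```text
(207, 89) -58.170975520733045 149.52892195151762
(367, 89) 59.968520913679974 149.62614172795475
(230, 110) -21.705122390141586 136.37355276798831
(331, 110) 14.067480574368696 136.42087761113171
```

Request:
{"fn": "play_rows", "kwargs": {
  "series": [
    {"translation":[0.001,0.004,0.02],"spin":0},
    {"translation":[0,0,0.03],"spin":0},
    {"translation":[0,0,0.025],"spin":0},
    {"translation":[0,0,0.02],"spin":0},
    {"translation":[0,0,0.015],"spin":0}
  ]
}}

```text
time: 9.15
tool_pos: [0.5592, -0.0789, 0.0405]
tcp_rot: [-2.497, -1.903, 0.002]
wrist_force: [0.5, 0.7, -1.3]
width: 0.404
```

Request:
{"fn": "play_rows", "kwargs": {
  "series": [
    {"translation":[0,0,0.008],"spin":0},
    {"translation":[0,0,0.005],"spin":0},
    {"translation":[0,0,0.003],"spin":0},
    {"translation":[0,0,0],"spin":0}
  ]
}}

```text
time: 9.55
tool_pos: [0.5611, -0.0802, 0.0267]
tcp_rot: [2.499, 1.903, 0.001]
wrist_force: [0.6, -0.1, -1.7]
width: 0.413
```

Request:
{"fn": "play_rows", "kwargs": {
  "series": [
    {"translation":[0,0,0.002],"spin":0},
    {"translation":[0,0,0.002],"spin":0},
    {"translation":[0,0,0.001],"spin":0},
    {"translation":[0,0,0],"spin":0},
    {"translation":[0,0,0],"spin":0}
  ]
}}

```text
time: 10.05
tool_pos: [0.5606, -0.0802, 0.0213]
tcp_rot: [2.499, 1.903, 0.0]
wrist_force: [0.4, 0.1, -1.2]
width: 0.409
```

Request:
{"fn": "play_rows", "kwargs": {
  "series": [
    {"translation":[0,0,0.001],"spin":0},
    {"translation":[0,0,0.001],"spin":0},
    {"translation":[0,0,0],"spin":0}
  ]
}}

```text
time: 10.35
tool_pos: [0.5608, -0.0803, 0.0197]
tcp_rot: [2.499, 1.903, 0.0]
wrist_force: [-1.3, -0.5, 1.8]
width: 0.408
```

The wrist force has turned from −1.7 N to +1.8 N, so the bar is on the floor. I'll open the jaws partway so the fingers stay clear of the walls, then lift.

Request:
{"fn": "play_rows", "kwargs": {
  "series": [
    {"translation":[0,0,0],"spin":0},
    {"translation":[0,0,0],"spin":0},
    {"translation":[0,0,0],"spin":0},
    {"translation":[0,0,0],"spin":0}
  ],
  "jaw": 0.3
}}

```text
time: 10.75
tool_pos: [0.5607, -0.0802, 0.0193]
tcp_rot: [2.499, 1.903, 0.0]
wrist_force: [-0.2, 0.2, -0.8]
width: 0.651
```

Request:
{"fn": "play_rows", "kwargs": {
  "series": [
    {"translation":[0,0,-0.01],"spin":0},
    {"translation":[0,0,-0.03],"spin":0},
    {"translation":[0,0,-0.05],"spin":0},
    {"translation":[0,0,-0.05],"spin":0},
    {"translation":[0,0,-0.04],"spin":0}
  ]
}}

```text
time: 11.25
tool_pos: [0.5614, -0.0803, 0.2033]
tcp_rot: [2.497, 1.902, 0.004]
wrist_force: [1.4, -1.0, 0.1]
width: 0.655
```

Request:
{"fn": "play_rows", "kwargs": {
  "series": [
    {"translation":[-0.05,0,0],"spin":0},
    {"translation":[-0.05,0,0],"spin":0},
    {"translation":[-0.05,0,0],"spin":0},
    {"translation":[0,0,0],"spin":0},
    {"translation":[0,0,0],"spin":0}
  ]
}}

```text
time: 11.75
tool_pos: [0.5204, -0.2258, 0.1999]
tcp_rot: [2.502, 1.899, 0.001]
wrist_force: [0.7, 0.4, 0.5]
width: 0.653
```

```bash
python3 - <<'E'
from h import *
c=bot.get_calibration("wrist");im=bot.read_camera("wrist");np.save("w5.npy",c,allow_pickle=True);cv2.imwrite("pics/w5.png",im)
s=bot.read_state();print(s["time"],s["tool_pos"],s["width"])
E
```

```text
11.8 [ 0.52068368 -0.22475224  0.19970816] 0.6506301848927947
```

View pics/w5.png

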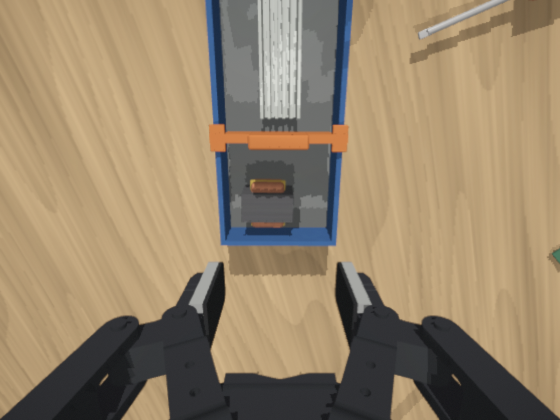

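The bar lies flat and parallel in the compartment, with its near end at (281,118). The divider's rim ends are at (217,138) and (340,138), and the transformer stands undisturbed at (268,205). I'll check the numbers.

```bash
python3 - <<'E'
from h import *
c=np.load("w5.npy",allow_pickle=True).item();yd=np.array([.268,.9634]);xd=np.array([.9634,-.268]);o=np.array([.5432,-.1346])
for n,p,z in(("div",(217,138),.048),("div",(340,138),.048),("barL",(261,118),.045),("barR",(299,118),.045),("barLfar",(257,2),.045),("barRfar",(302,2),.045),("trFront",(268,186),.025),("trR",(268,224),.025)):
  q=onz(c,*p,z)[:2]-o;print(n,np.round([q@xd*1000,q@yd*1000],1))
bot.finish_job()
E
```

```text
div [-56.6 -39.9]
div [ 56.2 -39.8]
barL [-16.1 -22.3]
barR [ 18.4 -22.3]
barLfar [-17.6  67.3]
barRfar [18.9 67.4]
trFront [-11.3 -90.7]
trR [ -11.8 -133. ]
the job is handed in; nothing more can be done
```

I slid the divider towards the transformer, set the long heat sink down in the enlarged compartment, and handed the job in at about 12 s. No verdict comes back from the hand-in, so these are my own checks from the last wrist picture, in the tote's frame:

- **Divider:** it is at y ≈ −40 mm (it started at about +50), which leaves about 180 mm of compartment. The arm's own reading when it slid the divider was −39 mm, so the two agree to about 1 mm.
- **Heat sink:** its near end is at y ≈ −22 mm, so its centre is at about (1, 58) mm. It lies lengthwise within about 1°, fins up. I lowered it until the wrist force showed floor contact before opening the jaws. Its flatness and rest I judged only from the picture and the steady readings, not by measurement.
- **Transformer:** it stands upright. Its divider-side face is at about −91 mm, against about −93 mm at the start, which is within measuring error.
- **Robot:** it was clear of everything, about 0.2 m above the bench.

None of the checks failed or disagreed.

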